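Set a straightedge against the microscope's stage plate

TASK

On the microscope bench, take the long steel straightedge by its black handle and lay it flat on the bench, flush against the plain long edge of the aluminium stage plate (the edge without thumbscrews), parallel to it and centred along it, then let go. Leave the short press block with the same kind of handle where it is.

Things in the scene. Friction and masses are not known exactly. Their poses are not given: they have to be found in the camera images.
- straightedge_grip (a point): Handle centre of the loose straightedge (0.5 kg), left or right of the plate: flat steel bar 200 x 30 x 10 mm, with a black bridge handle over its middle (bar 90 x 16 x 22 mm high on two posts; top 56 mm above the underside). This point: centre of handle bar, 45 mm above the underside, mid-length and mid-width of the steel. x along bar and handle, z up. Ends and sides alike.
- stage_edge (a point): Middle, at bench level, of the plain long edge of the fixed stage plate: aluminium, 160 x 100 x 12 mm, a glass slide on a black disc in its middle, two dark thumbscrews (18 mm across, 14 high) by the opposite long edge. The plain edge is a straight upright face nearer the robot. x level, square to the edge, into the plate (away from the robot); y along the edge; z up.
- press_block_grip (a point): Handle centre of the short press block, a bystander on the other side of the plate from the straightedge: loose steel plate 95 x 62 x 10 mm with the same black bridge handle. This point lies 45 mm above its underside; x along its length, z up.
There are look-alikes about, which are no part of the job. What is shaped like the part that bears straightedge_grip but green or purple is not meant.

How it is judged:
At the end, for the whole second after the job is handed in: The straightedge lies flat on the bench along the plain long edge of the stage plate: gap at its middle at most 10 mm, parallel within 10 degrees, its middle within 20 mm of the middle of the edge, and the press block is within 30 mm of its starting place (x of straightedge_grip in the frame of stage_edge between -0.025 and -0.005 m and y of straightedge_grip in the frame of stage_edge between -0.02 and 0.02 m and angle between the x axis of straightedge_grip and the y axis of stage_edge, either way round below 0.175 rad and angle between straightedge_grip's own z axis and vertical below 0.08 rad and height (world z) of straightedge_grip below 0.05 m and distance of press_block_grip from where it was at the start of the episode below 0.03 m); the robot touches nothing.
It fails at once if the press block is moved more than 30 mm (distance of press_block_grip from where it was at the start of the episode above 0.03 m).
It also fails if it takes over 37 s, if anything falls off the work surface, if the arm or the gripper's body presses on something with over 40 N, if the wrist force passes 120 N, or if a joint passes its speed limit or range.

ROBOT

A 6-joint arm with a two-finger parallel gripper is mounted at the origin on the work surface. World frame = base frame: x ahead of the robot, y to its left, z up, the work surface at z = 0. Lengths are in m, angles in rad, forces in N, time in s.
With the tool pointing down it reaches from about 0.425 to 0.95 m from the base axis. Payload 14.7 kg.
Tool frame: the origin (TCP) lies on the centre line of the jaws, within the pads' length; the fingertips stand 8 mm ahead of it and the grasp point (between the pads) lies 11 mm behind it; z points along the fingers, y is the line along which they close (so a half turn about z gives the same grasp; the last joint's range is limited). The gripper opens to 85 mm and grips with 20 to 120 N. Pads are 22 mm wide; open, the fingers measure 114 mm over their backs; the gripper's body (76 mm by 85 mm) begins 54 mm behind the grasp point. The pads swing forward as they close: fully open they stand 13 mm farther back than shut.
Start: joints at [-1.391, 0.48, 1.596, -0, 1.065, -0.047], TCP at [0.146, -0.633, 0.208] pointing down, gripper open.
Joint ranges: [-2.75, 2.75], [-0.82, 2.05], [0.23, 2.67], [-1.56, 4.7], [0.09, 2.69], [-2.92, 2.92]. Speed limits (rad/s): [1.89, 1.89, 2.39, 3.01, 3.01, 3.01].

INTERFACE

Orientations are given as a 3x3 rotation matrix whose columns are the frame's x, y, z axes.
In Python, from plant import manip gives the robot as it stands. The module is installed in compiled form; this text tells all that it offers.
- The arm moves only by the tool jog_arm, never from a script. Its argument "plan" is a list of rows, each a list of 3 entries, a list of its own where there are three numbers: the opening, from -1 (shut) to 1 (fully open), then the shift along the tool's x, y, z in m, then the turn, a rotation vector about the tool's x, y, z in degrees. In form: [[jaw, [x, y, z], [rx, ry, rz]], ...]. A call has 1 to 20 rows; each row is the pose to reach, as a shift and turn from the pose commanded when the call began, along the tool's axes at that moment; what a row does not reach only later rows make up. A row lasts 1/10 s, in which the tool goes at most 50 mm and 8.59 degrees, less where a joint would pass 70% of its speed; a pose out of reach is approached as far as the arm can. A call with a gripper value outside its range is refused whole. The fingers move at their own pace and stop on an object; "grip_force" is the grip in N (left out, the last holds). Time passes only in rows, so rows that repeat a pose let the fingers close. It gives the time, the measured TCP pose, the force, the opening and the grip force at its end, in the units of the state.
- manip.read_state(): the state, without advancing time (a new reading comes with each control period).
- manip.read_camera(name): name is "scene" or "top" or "wrist"; returns a dict with "img" (420x560x3 uint8, red, green, blue), "z_map" (420x560 float32, m along the optical axis (not along the pixel's ray), 0 where there is no reading), "mtx" (3x3 intrinsics, pixels), "dist_coeffs" ([k1, k2, p1, p2, k3] as OpenCV has them; the pictures are not rectified), "rvec" (rotation vector, rad) and "tvec" (3), from world to camera coordinates, as OpenCV has them; the wrist camera has in their place "T_tool_cam" (4x4, takes a point from camera to tool coordinates, whose origin is the TCP and whose axes are the flange's). Camera axes: x right, y down, z forward; pixel columns grow to the right and rows downward; lengths in m; the calibration is good to about 2 mm. A picture is of the moment at which its call begins: read the wrist's pose just before it.
- manip.sign_off(): hands the job in; it is judged then, once.
The state is a dict: "time": time; "q": joint angles; "joint_velocities": joint speeds; "tau": joint torques, N m; "position": TCP position; "ee_rot": TCP orientation; "ft_force": force on the tool from outside, world axes, zero at the start; "moment": the same for the moment, N m; "finger_gap": finger opening in m; "grip_force": force on a finger pad.
Only numpy, scipy, OpenCV 4.12 (cv2) and the standard library are available. Lean on these libraries where they do the work, as an engineer would, in place of code of your own. Each camera call takes 0.05 s, during which the arm holds its last target. There are 200 camera calls.

## Working session

There is one attempt and no reset: what is moved stays moved. The work goes in short steps, Python scripts to look and compute and a tool call to move; the robot and the scene stay as the last step left them, time stands still between calls to the robot, and variables do not carry over. Pictures are saved under pics/ and viewed, at most 10 in all, crops included, and the job is handed in when it is done.

Besides the shell and the picture viewer there is one more tool, called after "Emit:" as name(argument=value, ...) on one line, values as JSON. jog_arm: Moves the arm, as the interface text tells. Its arguments: {"type":"object","properties":{"plan":{"type":"array"},"grip_force":{"type":"number"}},"required":["plan"]}

```bash
mkdir -p pics; cat > h.py <<'E'
import numpy as np, cv2
from plant import manip
def cam(n):
    s=manip.read_state(); c=manip.read_camera(n)
    if n=="wrist":
        T=np.eye(4);T[:3,:3]=s["ee_rot"];T[:3,3]=s["position"]; M=T@np.array(c["T_tool_cam"])
    else:
        R=cv2.Rodrigues(np.array(c["rvec"],float))[0]; M=np.eye(4); M[:3,:3]=R.T; M[:3,3]=-R.T@np.array(c["tvec"],float).ravel()
    c["M"]=M; return c
def rays(c,px):
    p=cv2.undistortPoints(np.array(px,float).reshape(-1,1,2),np.array(c["mtx"],float),np.array(c["dist_coeffs"],float))[:,0]
    return np.c_[p,np.ones(len(p))]
def onplane(c,px,z):
    d=rays(c,px)@c["M"][:3,:3].T; o=c["M"][:3,3]
    return o+d*((z-o[2])/d[:,2])[:,None]
def world(c):
    h,w=c["z_map"].shape; u,v=np.meshgrid(np.arange(w),np.arange(h))
    P=rays(c,np.c_[u.ravel(),v.ravel()])*c["z_map"].reshape(-1,1)
    return (P@c["M"][:3,:3].T+c["M"][:3,3]).reshape(h,w,3)
def save(c,n): cv2.imwrite("pics/"+n,c["img"][:,:,::-1])
E
python3 - <<'E'
from h import *
for n in("top","scene"):
    c=cam(n); save(c,n+"1.png"); print(n,c["M"][:3,3].round(3),c["M"][:3,2].round(2))
s=manip.read_state();print(s["time"],s["ee_rot"].round(3) if hasattr(s["ee_rot"],"round") else s["ee_rot"])
E
```

```text
top [0.304 0.084 1.409] [ 0.11  0.01 -0.99]
scene [ 1.198 -0.495  0.904] [-0.58  0.46 -0.67]
0.1 [[ 0.974  0.225 -0.   ]
 [ 0.225 -0.974  0.001]
 [ 0.    -0.001 -1.   ]]
```

View pics/top1.png

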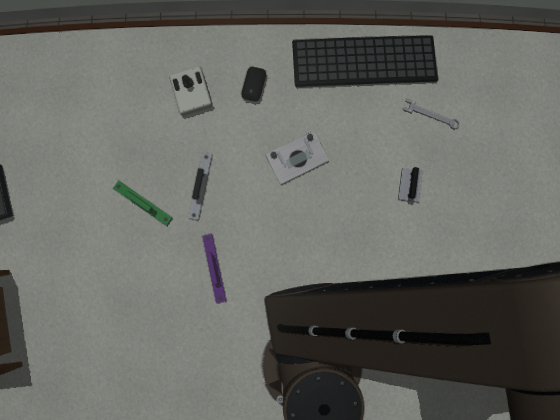

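View pics/scene1.png

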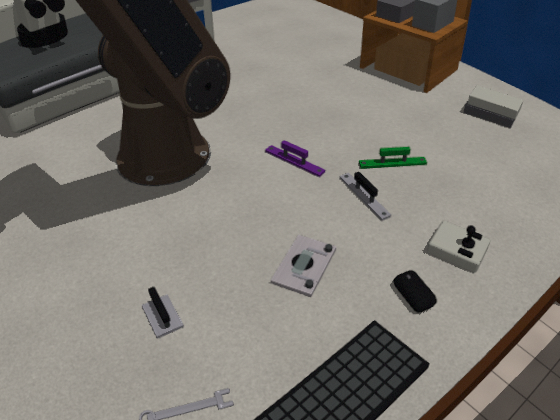

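Top view candidates are the grey bar with black handle (201,186), green bar (142,203), purple bar (214,268) and press block (411,184). The grey bar at (201,186) fits the description. The plate is at (297,158) with its thumbscrews at (274,155) and (310,137), so the plain edge runs from about (282,183) to (329,161).

```bash
python3 - <<'E'
from h import *
c=cam("top"); im=c["img"]; W=world(c)
crop=im[110:240,170:350]; cv2.imwrite("pics/crop1.png",cv2.resize(crop[:,:,::-1],None,fx=4,fy=4,interpolation=cv2.INTER_CUBIC))
print("bench z",np.median(W[195:230,240:280,2]))
def blob(box,lo,hi,zref):
    u0,v0,u1,v1=box; m=np.zeros(im.shape[:2],np.uint8); z=W[v0:v1,u0:u1,2]
    m[v0:v1,u0:u1]=(z>lo)&(z<hi)
    cs=max(cv2.findContours(m,cv2.RETR_EXTERNAL,cv2.CHAIN_APPROX_NONE)[0],key=cv2.contourArea)
    P=onplane(c,cs[:,0,:],zref)[:,:2]
    r=cv2.minAreaRect((P*1000).astype(np.float32)); print(box,zref,np.round(r[0],1),np.round(r[1],1),round(r[2],1)); print(cv2.boxPoints(r).round(0).tolist())
b=float(np.median(W[195:230,240:280,2]))
blob((180,145,220,228),b+.005,b+.1,.01)
blob((180,145,220,228),b+.03,b+.1,.056)
blob((255,125,340,195),b+.006,b+.1,.012)
blob((390,155,435,210),b+.005,b+.1,.01)
E
```

```text
bench z -0.00044393062071423905
(180, 145, 220, 228) 0.01 [520.5 324.9] [ 35.8 201.5] 79.0
[[418.0, 327.0], [616.0, 288.0], [623.0, 323.0], [425.0, 362.0]]
(180, 145, 220, 228) 0.056 [520.1 322.7] [19.2 88.1] 78.4
[[475.0, 322.0], [561.0, 304.0], [565.0, 323.0], [479.0, 341.0]]
(255, 125, 340, 195) 0.012 [604.2  40.8] [103.  165.2] 27.1
[[521.0, 91.0], [596.0, -56.0], [688.0, -9.0], [612.0, 138.0]]
(390, 155, 435, 210) 0.01 [ 527.4 -292.9] [ 67.5 106. ] 84.2
[[471.0, -321.0], [577.0, -332.0], [583.0, -265.0], [478.0, -254.0]]
```

View pics/crop1.png

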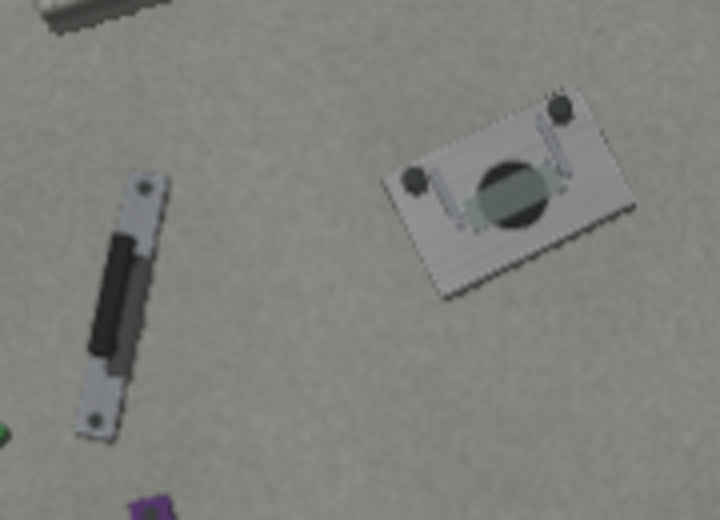

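The crop confirms it: bare steel bar with black handle, bar ends at about (150,180) and (95,430), handle centre (112,297). The plate's plain edge runs from (445,298) to (635,207). Next I move above the handle by way of a point that keeps the arm in reach.

Emit:
jog_arm(plan=[[1,[0.454,-0.391,0.0],[0,0,-75]],[1,[0.454,-0.391,0.0],[0,0,-75]],[1,[0.454,-0.391,0.0],[0,0,-75]],[1,[0.454,-0.391,0.0],[0,0,-75]],[1,[0.454,-0.391,0.0],[0,0,-75]],[1,[0.454,-0.391,0.0],[0,0,-75]],[1,[0.454,-0.391,0.0],[0,0,-75]],[1,[0.454,-0.391,0.0],[0,0,-75]],[1,[0.454,-0.391,0.0],[0,0,-75]],[1,[0.454,-0.391,0.0],[0,0,-75]],[1,[0.58,-0.847,0.0],[0,0,-155]],[1,[0.58,-0.847,0.0],[0,0,-155]],[1,[0.58,-0.847,0.0],[0,0,-155]],[1,[0.58,-0.847,0.0],[0,0,-155]],[1,[0.58,-0.847,0.0],[0,0,-155]],[1,[0.58,-0.847,0.0],[0,0,-155]],[1,[0.58,-0.847,0.0],[0,0,-155]],[1,[0.58,-0.847,0.0],[0,0,-155]],[1,[0.58,-0.847,0.0],[0,0,-155]],[1,[0.58,-0.847,0.0],[0,0,-155]]])

```text
time: 2.15
position: [0.5124, 0.267, 0.2076]
ee_rot: [[-0.979, 0.202, -0.0], [0.202, 0.979, -0.0], [0.0, -0.0, -1.0]]
ft_force: [0.8, -0.7, -0.5]
finger_gap: 0.0856
grip_force: 0.0
```

Emit:
jog_arm(plan=[[1,[0.004,0.056,0.0],[0,0,0]],[1,[0.004,0.056,0.0],[0,0,0]],[1,[0.004,0.056,0.0],[0,0,0]],[1,[0.004,0.056,0.0],[0,0,0]]])

```text
time: 2.55
position: [0.5199, 0.3195, 0.2073]
ee_rot: [[-0.978, 0.208, -0.001], [0.208, 0.978, -0.001], [0.001, -0.001, -1.0]]
ft_force: [-0.5, 0.1, 1.4]
finger_gap: 0.0857
grip_force: 0.0
```

```bash
cat > m.py <<'E'
from h import *
import sys
c=cam("wrist"); s=manip.read_state(); save(c,sys.argv[1]); W=world(c); R=np.array(s["ee_rot"]); p=np.array(s["position"])
print(s["time"],p.round(4),R[:2,0].round(3)); h=W[:,:,2]; im=c["img"].astype(int)
ok=c["z_map"]>0
m=(ok&(h>.035)&(h<.07)&(im.sum(2)<200)&(np.linalg.norm(W[:,:,:2]-p[:2],axis=2)<.12)).astype(np.uint8)
cs=max(cv2.findContours(m,cv2.RETR_EXTERNAL,cv2.CHAIN_APPROX_NONE)[0],key=cv2.contourArea)
P=onplane(c,cs[:,0,:],.056)
r=cv2.minAreaRect((P[:,:2]*1000).astype(np.float32)); print("handle",r)
print(cv2.boundingRect(cs)); d=np.r_[np.array(r[0])/1000,p[2]]-p; print("tool shift",(R.T@d).round(4))
E
python3 m.py w1.png
```

```text
2.6 [0.5201 0.319  0.2075] [-0.978  0.209]
handle ((520.1546630859375, 327.11962890625), (14.725316047668457, 88.80831909179688), 78.78315734863281)
(281, 141, 16, 86)
tool shift [ 0.0016  0.0079 -0.    ]
```

View pics/w1.png

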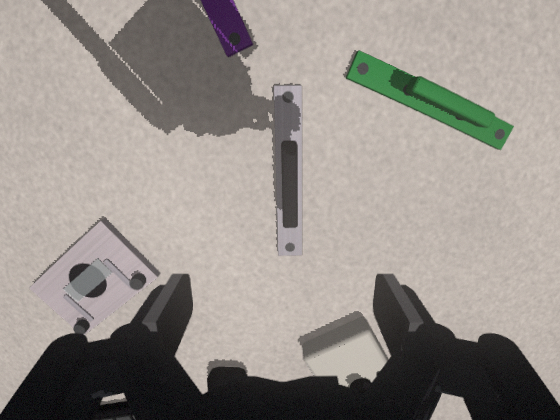

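The wrist view shows the bare steel bar between the open jaws, handle centre at about (289,184). Green is at (430,100) and purple at the top, both clear. Next I descend and grip.

Emit:
jog_arm(plan=[[1,[0.001,0.006,0.05],[0,0,-0.5]],[1,[0.001,0.006,0.09],[0,0,-0.5]],[1,[0.001,0.006,0.13],[0,0,-0.5]],[1,[0.001,0.006,0.155],[0,0,-0.5]],[1,[0.001,0.006,0.172],[0,0,-0.5]],[1,[0.001,0.006,0.172],[0,0,-0.5]],[1,[0.001,0.006,0.172],[0,0,-0.5]],[-1,[0.001,0.006,0.172],[0,0,-0.5]],[-1,[0.001,0.006,0.172],[0,0,-0.5]],[-1,[0.001,0.006,0.172],[0,0,-0.5]],[-1,[0.001,0.006,0.172],[0,0,-0.5]],[-1,[0.001,0.006,0.172],[0,0,-0.5]],[-1,[0.001,0.006,0.172],[0,0,-0.5]],[-1,[0.001,0.006,0.172],[0,0,-0.5]],[-1,[0.001,0.006,0.172],[0,0,-0.5]],[-1,[0.001,0.006,0.172],[0,0,-0.5]]], grip_force=60)

```text
time: 4.2
position: [0.5206, 0.3265, 0.0357]
ee_rot: [[-0.98, 0.199, -0.0], [0.199, 0.98, -0.0], [0.0, -0.0, -1.0]]
ft_force: [-0.2, 0.1, 0.1]
finger_gap: 0.0
grip_force: 0.0
```

```bash
python3 - <<'E'
from h import *
s=manip.read_state(); print(s)
c=cam("wrist"); save(c,"w2.png")
E
```

```text
{'time': 4.2, 'q': array([ 5.10725012e-01,  6.41467581e-01,  1.81426491e+00,  4.64221991e-05,
        6.85933271e-01, -8.59329382e-01]), 'joint_velocities': array([0.00027275, 0.00134823, 0.00040795, 0.00163698, 0.00033443,
       0.00068894]), 'tau': array([ 1.17260948e-02, -9.69230318e+01, -2.95689082e+01,  3.35108161e-04,
        2.45906878e-03, -5.67223196e-05]), 'position': array([0.52061644, 0.32645258, 0.03565676]), 'ee_rot': array([[-9.79911742e-01,  1.99431621e-01, -7.81501814e-05],
       [ 1.99431622e-01,  9.79911745e-01, -1.00837532e-05],
       [ 7.45692614e-05, -2.54668056e-05, -9.99999997e-01]]), 'ft_force': array([-0.2083671 ,  0.0641372 ,  0.05018625]), 'moment': array([-0.05861193,  0.01890621, -0.04210326]), 'grip_force': 0.0, 'finger_gap': 4.261433522793869e-05}
```

View pics/w2.png

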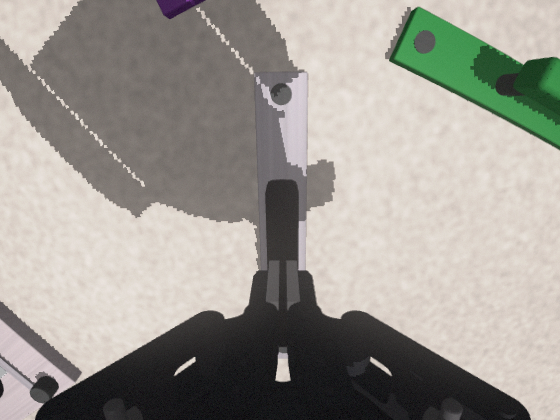

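The fingers look shut over the near half of the handle (pads at about (283,265), handle end at (282,180)). I'll check the heights with the depth map.

```bash
python3 - <<'E'
from h import *
c=cam("wrist"); W=world(c); np.set_printoptions(suppress=True,precision=4)
print(c["T_tool_cam"])
for n,(u,v) in dict(bench=(400,200),barend=(295,90),handle1=(282,190),handle2=(282,250),handle3=(282,258),padL=(273,280),padR=(293,280),padL2=(273,300)).items():
    print(n,W[v,u],c["z_map"][v,u])
t=cam("top"); W2=world(t); save(t,"top2.png"); cv2.imwrite("pics/crop2.png",cv2.resize(t["img"][110:240,150:290,::-1],None,fx=4,fy=4,interpolation=cv2.INTER_CUBIC))
s=cam("scene"); cv2.imwrite("pics/sc2.png",cv2.resize(s["img"][110:270,290:450,::-1],None,fx=3.7,fy=3.7,interpolation=cv2.INTER_CUBIC))
E
```

```text
[[ 0.0008 -0.9455 -0.3255  0.0835]
 [ 1.      0.0005  0.001   0.0009]
 [-0.0008 -0.3255  0.9455 -0.1672]
 [ 0.      0.      0.      1.    ]]
bench [0.5152 0.4078 0.0011] 0.21101202
barend [0.435  0.3521 0.013 ] 0.17766517
handle1 [0.4785 0.3359 0.0558] 0.15217763
handle2 [0.5081 0.3299 0.0577] 0.16022755
handle3 [0.5126 0.329  0.0573] 0.16205823
padL [0.5092 0.3257 0.0828] 0.13704456
padR [0.5108 0.3341 0.0831] 0.13680176
padL2 [0.5094 0.3261 0.0973] 0.12341447
```

View pics/sc2.png

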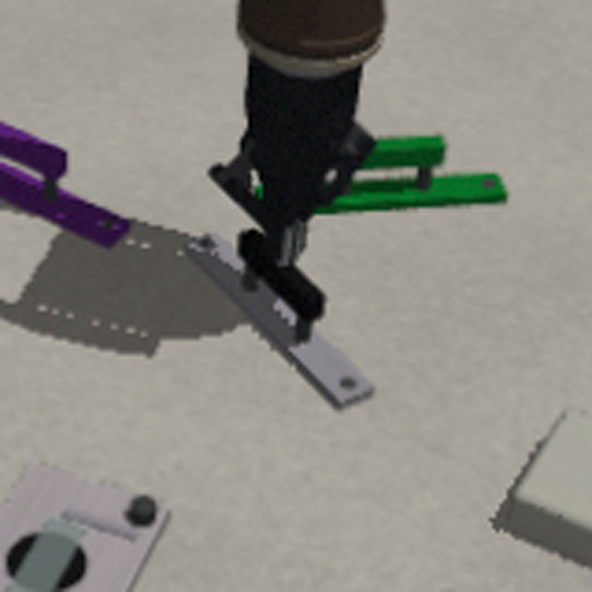

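```bash
python3 - <<'E'
from h import *
c=cam("wrist"); W=world(c); np.set_printoptions(suppress=True,precision=4)
for v in range(254,284,3): print(v,W[v,273],W[v,283],W[v,293])
s=cam("scene");W=world(s)
R=np.array(manip.read_state()["ee_rot"]);p=np.array(manip.read_state()["position"])
L=(W-p)@R; m=(abs(L[...,0])<.016)&(abs(L[...,1])<.02)&(s["z_map"]>0)
for z in np.arange(.02,.12,.006):
    k=m&(abs(W[...,2]-z)<.003); print(round(z,3),k.sum(),L[k].mean(0) if k.any() else "", s["img"][k].mean(0) if k.any() else "")
E
```

```text
254 [0.5097 0.3249 0.0571] [0.5106 0.3299 0.0574] [0.5121 0.3347 0.0564]
257 [0.5112 0.3247 0.0575] [0.5125 0.3295 0.0567] [0.5132 0.3345 0.0575]
260 [0.5097 0.3251 0.0637] [0.5106 0.3299 0.0637] [0.5119 0.3345 0.0631]
263 [0.5096 0.3252 0.0668] [0.5106 0.3298 0.0666] [0.5112 0.3345 0.0673]
266 [0.5092 0.3254 0.0705] [0.5102 0.3299 0.0703] [0.511  0.3345 0.0706]
269 [0.5096 0.3254 0.0725] [0.5106 0.3298 0.0724] [0.5104 0.3344 0.0744]
272 [0.5093 0.3255 0.0759] [0.5109 0.3298 0.0746] [0.5112 0.3342 0.0756]
275 [0.5092 0.3256 0.0787] [0.5101 0.3299 0.0786] [0.5108 0.3342 0.0791]
278 [0.5093 0.3257 0.0811] [0.5101 0.3299 0.0812] [0.5109 0.3341 0.0813]
281 [0.5092 0.3258 0.0837] [0.5105 0.3298 0.0829] [0.5114 0.334  0.083 ]
0.02 0  
0.026 0  
0.032 1 [-0.0008 -0.0041  0.0013] [19. 16. 18.]
0.038 7 [ 0.0042 -0.0072 -0.0036] [14.2857 14.4286 16.1429]
0.044 12 [-0.001  -0.0078 -0.0083] [7.6667 6.75   7.    ]
0.05 15 [-0.0018 -0.0066 -0.0139] [7.2667 8.4667 8.2   ]
0.056 30 [-0.0038 -0.003  -0.0198] [18.8667 18.7333 18.9333]
0.062 9 [-0.0076 -0.0021 -0.0267] [55.6667 55.5556 55.6667]
0.068 16 [-0.0054 -0.0013 -0.0327] [55.625  56.1875 56.375 ]
0.074 21 [-0.0037 -0.0037 -0.0382] [38.9524 39.3333 40.4286]
0.08 25 [-0.0039 -0.0052 -0.0446] [40.64 41.32 41.96]
0.086 20 [-0.0037 -0.0045 -0.0509] [39.3  40.3  41.05]
0.092 14 [-0.0053 -0.003  -0.0555] [40.7143 42.0714 42.6429]
0.098 16 [-0.0075 -0.0004 -0.0625] [40.25   41.6875 41.5625]
0.104 16 [-0.0093 -0.0006 -0.0684] [17.6875 21.6875 21.4375]
0.11 33 [-0.0059 -0.0046 -0.0745] [14.9091 16.4848 17.9394]
0.116 28 [-0.004  -0.0065 -0.0799] [13.4643 14.5357 16.5357]
```

Both cameras put the shut pads from z≈0.060 upward, just above the handle. That would mean the tips are higher than the stated tool geometry. I'll raise the arm and measure where the tips really are.

Emit:
jog_arm(plan=[[-1,[0,0,-0.04],[0,0,0]],[-1,[0,0,-0.08],[0,0,0]],[-1,[0,0,-0.08],[0,0,0]],[-1,[0,0,-0.08],[0,0,0]],[-1,[0,0,-0.08],[0,0,0]]])

```text
time: 5.0
position: [0.52, 0.3261, 0.1149]
ee_rot: [[-0.98, 0.199, -0.001], [0.199, 0.98, -0.001], [0.001, -0.001, -1.0]]
ft_force: [0.4, -0.2, -0.5]
finger_gap: 0.0
grip_force: 0.0
```

```bash
cat > tip.py <<'E'
from h import *
np.set_printoptions(suppress=True,precision=4)
st=manip.read_state();R=np.array(st["ee_rot"]);p=np.array(st["position"]);print(st["time"],p,st["finger_gap"])
for n in ("scene","wrist"):
    s=cam(n);W=world(s)
    L=(W-p)@R; m=(abs(L[...,0])<.016)&(abs(L[...,1])<.06)&(s["z_map"]>0)
    print(n)
    for z in np.arange(-.076,.09,.006):
        k=m&(abs(L[...,2]-z)<.003)
        if k.any(): print(round(z,3),k.sum(),L[k].min(0)[:2],L[k].max(0)[:2], s["img"][k].mean(0).round())
E
python3 tip.py
```

```text
5.0 [0.52   0.3261 0.1149] 8.260067945371664e-06
scene
-0.076 60 [-0.0145 -0.0328] [0.0131 0.04  ] [20. 21. 23.]
-0.07 28 [-0.0124 -0.0299] [-0.0013  0.0308] [22. 23. 25.]
-0.064 15 [-0.0115 -0.0119] [-0.0031  0.0096] [31. 32. 33.]
-0.058 17 [-0.0142 -0.0128] [0.0012 0.0153] [47. 48. 49.]
-0.052 26 [-0.0126 -0.0138] [0.0072 0.0159] [42. 42. 44.]
-0.046 22 [-0.0104 -0.0124] [0.0077 0.0157] [35. 36. 36.]
-0.04 24 [-0.0105 -0.0142] [0.0065 0.0138] [48. 49. 49.]
-0.034 20 [-0.0115 -0.0121] [0.014  0.0156] [52. 51. 52.]
-0.028 10 [-0.0109 -0.0098] [0.0078 0.0046] [69. 69. 68.]
-0.022 2 [ 0.0011 -0.0046] [ 0.0107 -0.004 ] [85. 84. 82.]
0.056 17 [-0.0146 -0.0076] [0.0154 0.0069] [22. 22. 24.]
0.062 37 [-0.0157 -0.0097] [0.016  0.0082] [15. 16. 17.]
0.068 15 [-0.0152 -0.0107] [ 0.016 -0.005] [9. 9. 9.]
0.074 11 [-0.0137 -0.0092] [ 0.0114 -0.0048] [19. 17. 19.]
0.08 2 [-0.0128 -0.0061] [-0.0091 -0.0053] [34. 32. 33.]
wrist
-0.076 2683 [-0.0132 -0.0358] [0.0144 0.0382] [44. 43. 42.]
-0.07 1623 [-0.0119 -0.0314] [0.0143 0.0335] [48. 46. 46.]
-0.064 718 [-0.0116 -0.019 ] [0.0132 0.0192] [53. 51. 50.]
-0.058 396 [-0.0117 -0.0126] [0.0119 0.0146] [71. 68. 67.]
-0.052 527 [ 0.0058 -0.0126] [0.0118 0.0148] [69. 66. 65.]
-0.046 471 [ 0.0058 -0.0126] [0.0117 0.0146] [71. 68. 67.]
-0.04 402 [ 0.006  -0.0126] [0.0118 0.0147] [73. 70. 69.]
-0.034 323 [ 0.0063 -0.0125] [0.0117 0.0146] [76. 73. 72.]
-0.028 96 [ 0.0064 -0.0068] [0.0115 0.0075] [87. 84. 83.]
0.056 743 [-0.0159 -0.0059] [0.016  0.0091] [72. 68. 67.]
0.062 98 [-0.0157 -0.0061] [0.0157 0.0091] [71. 67. 66.]
```

The tips sit at tool z ≈ −0.026, about 34 mm behind the stated position. Gripping the handle at z = 0.045 therefore needs a TCP reading near z ≈ 0.001. I'll open, descend in two stages and close.

Emit:
jog_arm(plan=[[1,[0,0.001,0],[0,0,0]],[1,[0,0.001,0],[0,0,0]],[1,[0,0.001,0],[0,0,0]],[1,[0,0.001,0],[0,0,0]],[1,[0,0.001,0.0],[0,0,0]],[1,[0,0.001,0.0],[0,0,0]],[1,[0,0.001,0.04],[0,0,0]],[1,[0,0.001,0.07],[0,0,0]],[1,[0,0.001,0.09],[0,0,0]],[1,[0,0.001,0.105],[0,0,0]],[1,[0,0.001,0.112],[0,0,0]],[1,[0,0.001,0.112],[0,0,0]],[1,[0,0.001,0.112],[0,0,0]]])

```text
time: 6.4
position: [0.5213, 0.3277, 0.0044]
ee_rot: [[-0.98, 0.2, 0.001], [0.2, 0.98, 0.001], [-0.001, 0.001, -1.0]]
ft_force: [0.2, 0.2, 0.7]
finger_gap: 0.0854
grip_force: 0.0
```

Emit:
jog_arm(plan=[[-1,[0,0,0],[0,0,0]],[-1,[0,0,0],[0,0,0]],[-1,[0,0,0],[0,0,0]],[-1,[0,0,0],[0,0,0]],[-1,[0,0,0],[0,0,0]],[-1,[0,0,0],[0,0,0]],[-1,[0,0,0],[0,0,0]],[-1,[0,0,0],[0,0,0]]], grip_force=60)

```text
time: 7.2
position: [0.5209, 0.3273, 0.0039]
ee_rot: [[-0.98, 0.199, 0.0], [0.199, 0.98, -0.0], [-0.0, -0.0, -1.0]]
ft_force: [-1.0, -2.0, 5.3]
finger_gap: 0.0153
grip_force: 59.3
```

Emit:
jog_arm(plan=[[-1,[0,0,-0.03],[0,0,0]],[-1,[0,0,-0.07],[0,0,0]],[-1,[0,0,-0.07],[0,0,0]],[-1,[-0.01,-0.04,-0.07],[0,0,7]],[-1,[-0.02,-0.08,-0.07],[0,0,14]],[-1,[-0.03,-0.12,-0.07],[0,0,21]],[-1,[-0.04,-0.16,-0.07],[0,0,28]],[-1,[-0.05,-0.2,-0.07],[0,0,35]],[-1,[-0.06,-0.24,-0.07],[0,0,41]],[-1,[-0.07,-0.28,-0.07],[0,0,46]],[-1,[-0.076,-0.3,-0.07],[0,0,50]],[-1,[-0.076,-0.314,-0.07],[0,0,51.5]],[-1,[-0.076,-0.314,-0.07],[0,0,51.5]],[-1,[-0.076,-0.314,-0.07],[0,0,51.5]],[-1,[-0.076,-0.314,-0.07],[0,0,51.5]]])

```text
time: 8.7
position: [0.5325, 0.0055, 0.0735]
ee_rot: [[-0.456, 0.89, -0.0], [0.89, 0.456, 0.0], [0.0, -0.0, -1.0]]
ft_force: [0.2, 0.1, -6.0]
finger_gap: 0.0153
grip_force: 60.7
```

```bash
python3 - <<'E'
from h import *
s=manip.read_state(); print(s["time"],s["position"],s["ee_rot"],s["finger_gap"],s["grip_force"])
c=cam("wrist"); save(c,"w3.png")
E
```

```text
8.7 [0.5324957  0.00554325 0.07349425] [[-4.55599912e-01  8.90184598e-01 -3.18426955e-04]
 [ 8.90184604e-01  4.55599978e-01  1.73457794e-04]
 [ 2.99484770e-04 -2.04431418e-04 -9.99999934e-01]] 0.015309313727121923 60.734825134277344
```

View pics/w3.png

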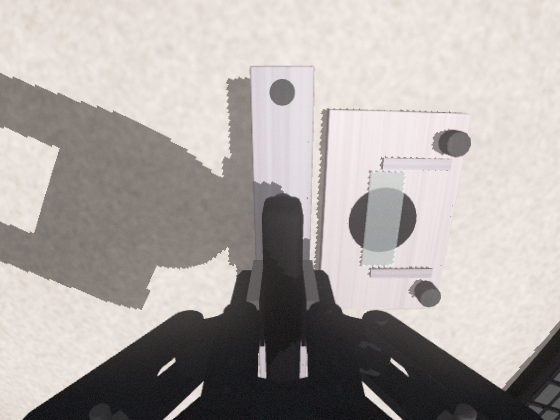

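The wrist view shows the bar hanging parallel to the plate. The bar's right edge is at u≈314 and the plain edge runs from (327,110) to (318,285). I'll measure both in tool axes.

```bash
cat > rel.py <<'E'
from h import *
np.set_printoptions(suppress=True,precision=4)
c=cam("wrist"); st=manip.read_state(); R=np.array(st["ee_rot"]);p=np.array(st["position"]); W=world(c); print(st["time"],p,st["finger_gap"])
def edge(mask,z,name):
    L=(onplane(c,np.argwhere(mask)[:,::-1],z)-p)@R   # tool coords
    r=cv2.minAreaRect((L[:,:2]*1000).astype(np.float32)); print(name,"rect",np.round(r[0],1),np.round(r[1],1),round(r[2],1))
    return L
def comp(m):
    n,l,s,_=cv2.connectedComponentsWithStats(cv2.morphologyEx(m.astype(np.uint8),cv2.MORPH_OPEN,np.ones((3,3))),connectivity=4); return l==1+s[1:,4].argmax()
h=W[...,2]; L=(W-p)@R; ok=c["z_map"]>0
pm=comp(ok&(h>.007)&(h<.018)&(L[...,1]>.005)); P=edge(pm,.012,"plate")
bb=ok&(abs(L[...,1])<.03)&(L[...,0]>.05)&(h>.02)
zb=np.median(h[bb]); bm=comp(bb&(abs(h-zb)<.006)); print("bar top z",zb); B=edge(bm,zb,"bar")
def side(Q,lo,hi,f):
    xs=np.arange(lo,hi,.004); ys=[f(Q[abs(Q[:,0]-x)<.002,1]) for x in xs]; k=np.polyfit(xs,ys,1); return k
k=side(P,.015,P[:,0].max()-.008,np.min); a=side(B,.055,B[:,0].max()-.008,np.min); b=side(B,.055,B[:,0].max()-.008,np.max)
print("plate edge: slope deg",np.degrees(np.arctan(k[0])),"y at x=0",k[1],"xmax",P[:,0].max(),"xmin",P[:,0].min())
print("bar: slopes",np.degrees(np.arctan([a[0],b[0]])),"y at 0",a[1],b[1],"xmax",B[:,0].max())
E
python3 rel.py
```

```text
8.8 [0.5326 0.0055 0.0736] 0.01480871204796542
plate rect [-1.3 81.3] [160.3 101.1] 0.9
bar top z 0.08069393915171602
bar rect [74.8  0.6] [30.1 49.8] 90.0
plate edge: slope deg 0.8325254023813248 y at x=0 0.031036505380087957 xmax 0.07924155559190638 xmin -0.0821246894894069
bar: slopes [-0.5387 -0.2679] y at 0 -0.013489910312022388 0.015841983423058318 xmax 0.0997505328371569
```

Emit:
jog_arm(plan=[[-1,[-0.001,0.0115,0.01],[0,0,1.2]],[-1,[-0.001,0.0115,0.03],[0,0,1.2]],[-1,[-0.001,0.0115,0.045],[0,0,1.2]],[-1,[-0.001,0.0115,0.055],[0,0,1.2]],[-1,[-0.001,0.0115,0.06],[0,0,1.2]],[-1,[-0.001,0.0115,0.065],[0,0,1.2]],[-1,[-0.001,0.0115,0.069],[0,0,1.2]],[-1,[-0.001,0.0115,0.069],[0,0,1.2]],[-1,[-0.001,0.0115,0.069],[0,0,1.2]]])

```text
time: 9.7
position: [0.5436, 0.0089, 0.005]
ee_rot: [[-0.435, 0.9, 0.0], [0.9, 0.435, -0.0], [-0.0, 0.0, -1.0]]
ft_force: [0.2, 0.7, -5.2]
finger_gap: 0.015
grip_force: 60.7
```

```bash
sed -i 's/(h>.02)/(h>.006)/; s/h>.02)$/h>.006)/' rel.py; sed -i 's/(L\[...,1\]>.005)/(L[...,1]>.0155)/' rel.py; python3 rel.py; python3 -c "
from h import *
print(manip.read_state()['ft_force']); save(cam('wrist'),'w4.png')"
```

```text
9.75 [0.5437 0.0088 0.0051] 0.015234333755693679
plate rect [ 9.8 69.8] [101.  145.4] 89.3
bar top z 0.012206355775885636
bar rect [74.9  0.6] [30.1 49.7] 89.9
plate edge: slope deg -0.6162197318356676 y at x=0 0.01953017626432132 xmax 0.08307711803587339 xmin -0.06248653607659206
bar: slopes [-0.536  -0.2868] y at 0 -0.013571160859366651 0.01577097607426437 xmax 0.09978711969621816
[ 1.14513119  0.73238045 -6.21517564]
```

View pics/w4.png

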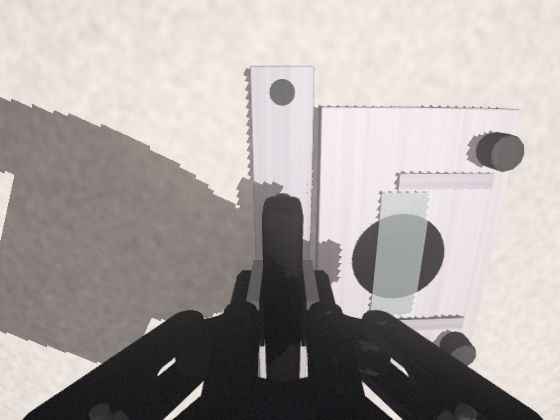

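The bar lies parallel to the plate with about 3.5 mm gap, and its middle is 2 mm from the edge's middle. I'll set it down, half open the jaws and rise.

Emit:
jog_arm(plan=[[-1,[0.001,0.001,0.001],[0,0,0]],[-1,[0.001,0.001,0.0015],[0,0,0]],[-1,[0.001,0.001,0.0015],[0,0,0]],[0,[0.001,0.001,0.0015],[0,0,0]],[0,[0.001,0.001,0.0015],[0,0,0]],[0,[0.001,0.001,0.0015],[0,0,0]],[0,[0.001,0.001,0.0015],[0,0,0]],[0,[0.001,0.001,0.0015],[0,0,0]],[0,[0.001,0.001,-0.02],[0,0,0]],[0,[0.001,0.001,-0.06],[0,0,0]],[0,[0.001,0.001,-0.11],[0,0,0]],[0,[0.001,0.001,-0.15],[0,0,0]],[0,[0.001,0.001,-0.15],[0,0,0]],[0,[0.001,0.001,-0.15],[0,0,0]],[0,[0.001,0.001,-0.15],[0,0,0]]])

```text
time: 11.3
position: [0.5431, 0.0103, 0.1538]
ee_rot: [[-0.435, 0.9, -0.001], [0.9, 0.435, 0.0], [0.001, -0.001, -1.0]]
ft_force: [0.1, -0.9, 0.3]
finger_gap: 0.0427
grip_force: 0.0
```

```bash
python3 rel.py; python3 -c "
from h import *
save(cam('wrist'),'w5.png')"
```

```text
11.35 [0.5429 0.0103 0.1535] 0.04303871438759456
plate rect [ 0.6 70.7] [100.5 160.5] 89.3
bar top z 0.011210483697842333
bar rect [74.6  2.3] [30.1 48.3] 90.0
plate edge: slope deg 0.12467611851425446 y at x=0 0.02016781349105884 xmax 0.08080547791074798 xmin -0.07984493735417819
bar: slopes [-1.2862 -0.874 ] y at 0 -0.010681944666919773 0.017839041610563072 xmax 0.09875676686001855
```

View pics/w5.png

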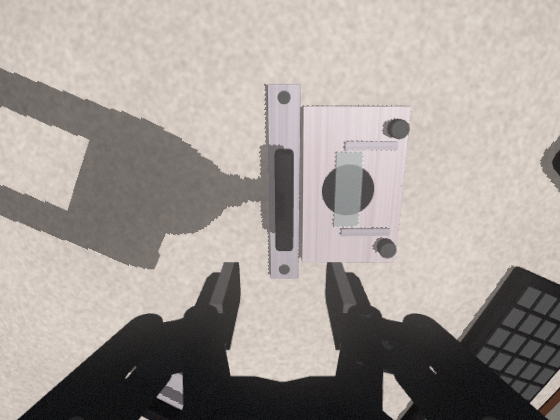

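The bar lies flat and free beside the plain edge: bar ends at (284,85) and (284,277), plate edge at u≈302. The gap is about 2.5 mm, the angle about 1° and the offset along the edge about 2 mm, all within limits.

```bash
python3 -c "
from plant import manip
print(manip.sign_off())"
```

```text
the job is handed in; nothing more can be done
None
```

The straightedge lies flat along the plain edge of the stage plate (gap about 2.5 mm, about 1° off parallel, about 2 mm off centre), the arm is clear and never went near the press block, and the job is handed in; the hand-in gave no verdict.

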